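# Switch the castor-ball sorter to the empty tray

## Task

The grey tray of the castor-ball sorter is full. Press down the raised red pad of the seesaw gate so that the gate rocks fully over towards the empty blue tray, and only then push the yellow stop slide open so that all three queued orange balls run down into the blue tray. Only press and push with the fingers: do not touch or pick up the balls, and leave the other things on the table where they are.

Things in the scene. Friction and masses are not known exactly. Their poses are not given: they have to be found in the camera images.
- sorter: Ball sorter, fixed to the table. Origin: centre of its plywood base (130 x 500 mm) on the table; +y points from the full grey tray to the empty blue one, -x faces the robot (yaw within 0.35 rad), z up. A steel seesaw trough, 44 mm (x) by 160 mm (y), walls 22 mm, rocks about a pivot along x, 105 mm high. Chutes (top 95 mm) lead from its ends to the trays, 132 to 244 mm out, walls up to 76 mm.
- gate (a joint): Tilt of the seesaw trough (rad), -0.32 to 0.32, with firm stops. Positive: the blue-tray (+y) end is raised and balls run to the grey tray; it starts so (0.20 to 0.32). Negative: the +y end is down and balls run to the blue tray. Pivot friction (1 to 2 N at the pad) keeps it where it is left.
- left_pad (a point): Centre of the top of the red press pad on the blue-tray (+y) side of the gate, raised at the start; moves with the gate. Pad 46 mm (sorter x) by 36 mm (y), 6 mm thick, clear above and below; 53 mm in front (-x) of the sorter's origin, 52 mm to +y; 127 to 133 mm high at the start, 100 mm when fully over.
- right_pad (a point): Centre of the top of the matching red pad on the grey-tray (-y) side; low at the start.
- stop_slide (a joint): Travel (m) of the yellow stop slide along the sorter's +y, from 0 (closed: its plate blocks the feed lane) to 0.045 (fully open). The balls are let go at about 0.034. Friction 1.5 N; it stays where it is left.
- stop_tab (a point): Centre of the slide's upright yellow tab, 26 mm (sorter x) by 10 mm (y) by 40 mm tall; starts 19.5 mm behind (+x) the sorter's origin, over the trough's rear edge; centre 160 mm, top 180 mm above the table. Push its -y face towards +y. Beside and below it the plate and the trough walls reach up to 145 mm.
- blue_tray (a point): Centre of the inner floor of the empty blue tray, 12 mm above the table, 188 mm from the sorter's origin along +y. Inside 101 mm (x) by 102 mm (y). Axes as the sorter's.
- feed_mouth (a point): Low end of the aluminium feed lane that holds the balls, on its floor in mid-width, 24 mm behind (+x) the sorter's origin, 113 mm high. The lane, 43 mm wide, rises from here to +x over 141 mm at 0.13 rad; its walls are 22 mm high, the balls stand up to 152 mm above the table.
- ball1: Orange castor ball, 28 mm diameter, about 16 g, origin at its centre: the first of the queue, against the stop plate. Not to be touched.
- ball2: The second orange ball of the queue, 28 mm. Not to be touched.
- ball3: The third orange ball of the queue, 28 mm. Not to be touched.
- screwdriver: Bystander: screwdriver lying in front of the sorter. Leave it.
- mug: Bystander: white mug, 76 mm wide, 90 mm high, behind the blue tray. Origin under its centre. Leave it.
- can: Bystander: drinks can, 66 mm wide, 115 mm high, behind the grey tray. Origin under its centre. Leave it.
- glue: Bystander: small white glue bottle, 36 mm wide, 85 mm high, in front of the blue tray. Origin under its centre. Leave it.
- tape: Bystander: roll of black tape, 90 mm wide, 19 mm high, beyond the end of the grey tray. Leave it.
- multimeter: Bystander: red multimeter, 140 by 75 by 43 mm, in front of the grey tray. Leave it.

How it is judged:
By the outcome, as a careful person would: the job done as asked, in the order asked, and still so for the second after the job is handed in, with the robot touching nothing.
It also fails if it takes over 50 s, if anything falls off the work surface, if the arm or the gripper's body presses on something with over 40 N, if the wrist force passes 120 N, or if a joint passes its speed limit or range.

## Robot

A 6-joint arm with a two-finger parallel gripper is mounted at the origin on the work surface. World frame = base frame: x ahead of the robot, y to its left, z up, the work surface at z = 0. Lengths are in m, angles in degrees, forces in N, time in s.
With the tool pointing down it reaches from about 0.275 to 0.975 m from the base axis. Payload 8.4 kg.
Tool frame: the origin (TCP) lies at the very end of the fingers, on their centre line; the grasp point (between the pads) lies 19 mm behind it; z points along the fingers, y is the line along which they close (so a half turn about z gives the same grasp; the last joint's range is limited). The gripper opens to 92 mm and grips with 3 to 60 N. Pads are 20 mm wide; open, the fingers measure 128 mm over their backs; the gripper's body (75 mm by 189 mm) begins 69 mm behind the grasp point.
Start: joints at [-71.242, 20.225, 93.587, -0, 66.188, -0.138], TCP at [0.202, -0.591, 0.215] pointing down, gripper open.
Joint ranges: [-150.9, 150.9], [-52.94, 120.26], [3.33, 152.33], [-74.26, 254.26], [0, 154.13], [-172.89, 172.89]. Speed limits (degrees/s): [127.2, 127.2, 159.86, 180, 180, 180].

## Interface

Orientations are given as a 3x3 rotation matrix whose columns are the frame's x, y, z axes.
In Python, from rig import r, cams, order gives the robot as it stands.
- The arm moves only by the tool carry_out, never from a script. Its argument "increments" is a list that holds one entry, the list of rows, each a list of 5 numbers: the finger opening in mm, from 0 to 91.9, then the shift along the tool's x, y, z in mm, then the turn about the tool's z in rad. In form: [[[claw, dx, dy, dz, yaw], ...]]. A call has 1 to 10 rows; each row is the pose to reach, as a shift and turn from the pose commanded when the call began, along the tool's axes at that moment; what a row does not reach only later rows make up. A row lasts 1/8 s, in which the tool goes at most 62.5 mm and 10.7 degrees, less where a joint would pass 70% of its speed; a pose out of reach is approached as far as the arm can. A call with a gripper value outside its range is refused whole. The fingers move at their own pace and stop on an object; "force" is the grip in N (left out, the last holds). Time passes only in rows, so rows that repeat a pose let the fingers close. It gives the time, the measured TCP pose, the force, the opening and the grip force at its end, in the units of the state.
- r.state(): the state, without advancing time (a new reading comes with each control period).
- cams.snapshot(name): name is "scene" or "top" or "wrist"; returns the picture (480x640x3 uint8, blue, green, red); there is no depth.
- cams.camera_info(name): a dict with "K" (3x3 intrinsics, pixels), "origin" and "orientation" of the camera in the world. Camera axes: x right, y down, z forward; pixel columns grow to the right and rows downward; lengths in m; the calibration is good to about 2 mm. A picture is of the moment at which its call begins: read the wrist's pose just before it. camera_info takes no time and is no camera call; for the wrist camera it gives the pose at the moment of the call.
- order.hand_in(): hands the job in; it is judged then, once.
The state is a dict: "time": time; "joint_pos": joint angles; "joint_velocities": joint speeds; "effort": joint torques, N m; "eef_pos": TCP position; "ee_rot": TCP orientation; "wrist_force": force on the tool from outside, world axes, zero at the start; "ft_torque": the same for the moment, N m; "gripper_width": finger opening in m; "finger_force": force on a finger pad.
Only numpy, scipy, OpenCV 4.12 (cv2) and the standard library are available. Lean on these libraries where they do the work, as an engineer would, in place of code of your own. Each camera call takes 0.05 s, during which the arm holds its last target. There are 200 camera calls.

## Working session

There is one attempt and no reset: what is moved stays moved. The work goes in short steps, Python scripts to look and compute and a tool call to move; the robot and the scene stay as the last step left them, time stands still between calls to the robot, and variables do not carry over. Pictures are saved under pics/ and viewed, at most 10 in all, crops included, and the job is handed in when it is done.

Besides the shell and the picture viewer there is one more tool, called after "Request:" as name(argument=value, ...) on one line, values as JSON. carry_out: Moves the arm, as the interface text tells. Its arguments: {"type":"object","properties":{"increments":{"type":"array"},"force":{"type":"number"}},"required":["increments"]}

```bash
mkdir -p pics; python3 - <<'E'
from rig import r,cams,order
import cv2
s=r.state(); print(s['time'],s['eef_pos'],s['ee_rot'],s['gripper_width'])
for n in ('top','scene'):
    i=cams.camera_info(n); print(n,i)
    cv2.imwrite(f'pics/{n}0.png',cams.snapshot(n))
E
```

```text
0.0 [ 0.20226508 -0.59089098  0.21389837] [[ 9.46111975e-01  3.23839417e-01 -4.04231092e-04]
 [ 3.23839669e-01 -9.46111201e-01  1.21009133e-03]
 [ 9.42770588e-06 -1.27578796e-03 -9.99999186e-01]] 0.09188493698814709
top {'K': array([[529.43734224,   0.        , 325.93328712],
       [  0.        , 529.43734224, 231.07063641],
       [  0.        ,   0.        ,   1.        ]]), 'origin': array([ 0.46791733, -0.00640771,  1.103846  ]), 'orientation': array([[ 0.01345002, -0.99573366,  0.09128846],
       [-0.99972285, -0.01162719,  0.02047034],
       [-0.01932158, -0.09153848, -0.99561407]])}
scene {'K': array([[531.22141783,   0.        , 319.84495104],
       [  0.        , 531.22141783, 232.39482999],
       [  0.        ,   0.        ,   1.        ]]), 'origin': array([ 1.05129572, -0.10488134,  0.85262248]), 'orientation': array([[ 0.21366507,  0.79073964, -0.57365326],
       [ 0.97690043, -0.17079648,  0.12842942],
       [ 0.00357627, -0.58784299, -0.80896714]])}
```

View pics/top0.png

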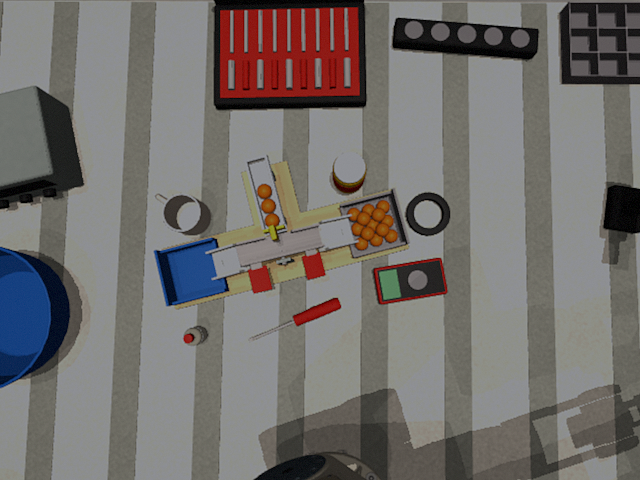

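View pics/scene0.png

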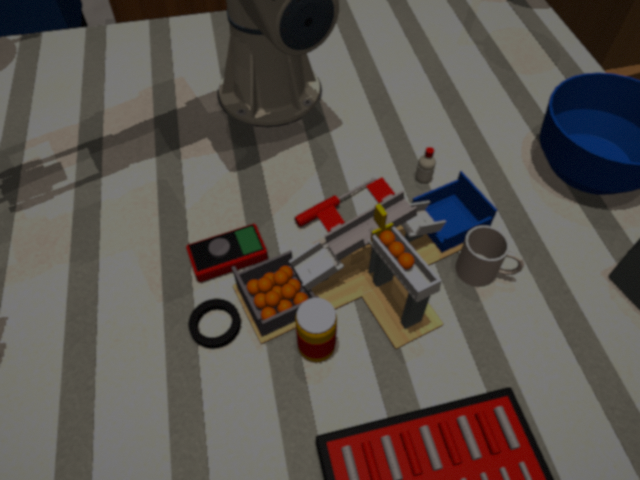

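```bash
python3 - <<'E'
import cv2,numpy as np
for n,(x0,y0,x1,y1) in (('top',(150,150,450,350)),('scene',(180,140,500,350))):
    im=cv2.imread(f'pics/{n}0.png'); h=cv2.cvtColor(im,cv2.COLOR_BGR2HSV)
    H,S,V=cv2.split(h)
    for nm,m in (('red',((H<5)|(H>174))&(S>170)&(V>70)),('yel',(H>22)&(H<33)&(S>190)&(V>70)),('blue',(H>100)&(H<125)&(S>150)&(V>40)),('or',(H>6)&(H<19)&(S>190)&(V>90))):
        m=m.astype(np.uint8); k=np.zeros_like(m);k[y0:y1,x0:x1]=m[y0:y1,x0:x1]
        c,l,st,ce=cv2.connectedComponentsWithStats(k)
        for i in range(1,c):
            if st[i,4]>25: print(n,nm,st[i],ce[i].round(1))
im=cv2.imread('pics/top0.png')[180:310,200:350]
a=cv2.resize(im,None,fx=4,fy=4,interpolation=cv2.INTER_CUBIC)
a=cv2.convertScaleAbs(a,alpha=1.4)
cv2.imwrite('pics/c1.png',a)
E
```

```text
top red [302 252  23  27 413] [313.3 265.8]
top red [374 258  73  46 477] [407.7 280.9]
top red [248 266  24  27 435] [259.8 279.4]
top red [293 298  48  28 549] [317.  311.2]
top red [184 334   9   9  64] [187.9 338.1]
top yel [264 225  13  15  62] [271.2 231.4]
top blue [ 159  238   68   67 2549] [193.5 271.5]
top blue [154 251  15  55 156] [161.5 277.9]
top or [258 184  13  14 142] [263.9 190.8]
top or [262 199  17  27 274] [269.6 212.1]
top or [ 348  201   49   49 1377] [372.6 224.6]
scene red [427 148   6   6  31] [429.5 150.4]
scene red [367 178  27  24 335] [379.4 189.1]
scene red [296 196  48  35 772] [323.1 213.2]
scene red [187 224  80  52 459] [227.1 258.6]
scene yel [376 204  10  13  73] [380.7 209.9]
scene blue [460 173  36  39 119] [478.1 192.2]
scene blue [414 179  46  22 159] [435.2 190.7]
scene blue [ 426  193   68   51 1544] [453.3 216.8]
scene or [380 231  34  36 489] [396.6 248.3]
scene or [247 266  45  26 529] [269.7 279.2]
scene or [254 279  46  27 559] [277.1 292.9]
scene or [294 292  13  12 101] [299.7 297.5]
scene or [278 300  14  12 107] [283.8 304.9]
scene or [261 307  14  12 116] [267.3 312.2]
```

View pics/c1.png

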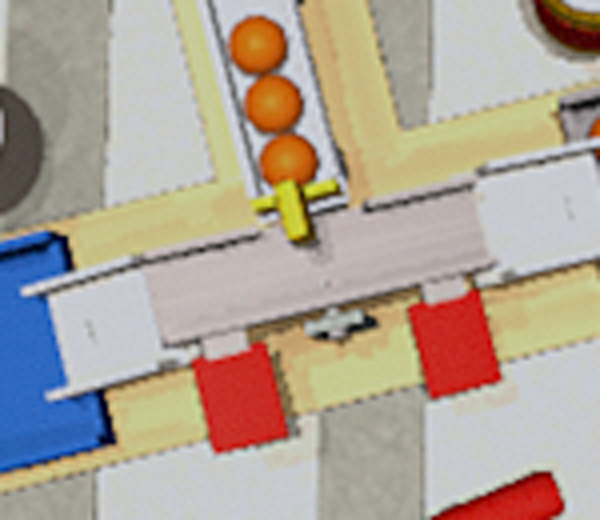

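```bash
cat > h.py <<'E'
import numpy as np
from rig import r,cams,order
from scipy.optimize import least_squares
def proj(i,P):
    p=(np.atleast_2d(P)-i['origin'])@i['orientation']; q=p@i['K'].T; return q[:,:2]/q[:,2:]
def S2W(v,P):
    c,s=np.cos(v[2]),np.sin(v[2]); P=np.atleast_2d(P)
    return np.c_[v[0]+c*P[:,0]-s*P[:,1], v[1]+s*P[:,0]+c*P[:,1], P[:,2]]
E
python3 - <<'E'
from h import *
it,isc=cams.camera_info('top'),cams.camera_info('scene')
pt=np.array([[260.3,279.3],[313.5,265.8],[273.3,232],[264.3,191],[268.2,205.8],[272.2,220]])
ps=np.array([[379.4,189.1],[380.7,209.9]])
def pts(v):
    t,xb,yt=v[3:]; d=.052*np.sin(t)
    b=[[xb+.0278*k,0,.129+.0036*k] for k in (2,1,0)]
    return S2W(v,[[-.053,.052,.1166+d],[-.053,-.052,.1166-d],[.0195,yt,.178]]+b)
def f(v):
    W=pts(v)
    a=proj(it,W)-pt
    b=proj(isc,[W[0],S2W(v,[[.0195,v[5],.165]])[0]])-ps
    return np.r_[a.ravel(),b.ravel(),(v[3]-.26)*20]
s=least_squares(f,[.45,.05,.2,.26,.04,0]); v=s.x
print(v.round(4)); print(s.fun.round(1))
W=pts(v); print('lpad',W[0],'rpad',W[1],'tab',W[2],'balls',W[3:])
print(S2W(v,[[0,.188,.012],[-.2,.1,0],[0,-.07,.18]]))
for p in ([187.9,338.1],):
    d=it['orientation']@np.linalg.inv(it['K'])@[*p,1]; print('glue',it['origin']+d*(.085-it['origin'][2])/d[2])
np.save('v.npy',v)
E
```

```text
[0.53   0.0998 0.2811 0.2197 0.0484 0.0037]
[-1.   1.2  0.8  0.  -2.   1.3  0.  -0.   0.2 -0.2  0.3  0.1 -0.3 -0.6
 -0.8  3.9 -0.8]
lpad [0.46462015 0.13502326 0.1279322 ] rpad [0.49347446 0.03510615 0.1052678 ] tab [0.54767188 0.10874335 0.178     ] balls [[0.62993122 0.12863735 0.1362    ]
 [0.60322261 0.12092437 0.1326    ]
 [0.576514   0.11321139 0.129     ]]
[[0.47780687 0.2803887  0.012     ]
 [0.31007378 0.14035438 0.        ]
 [0.54938778 0.03251741 0.18      ]]
glue [0.35330641 0.27505424 0.085     ]
```

```bash
cat >> h.py <<'E'
def go(x,y,z,yaw_off=np.pi/2):
    "tool shift (mm) and turn to sorter-frame TCP x,y,z with tool x at sorter yaw+yaw_off"
    v=np.load('v.npy'); s=r.state(); R=s['ee_rot']; p=S2W(v,[[x,y,z]])[0]
    a=np.arctan2(R[1,0],R[0,0]); w=v[2]+yaw_off
    print('t',s['time'],'shift',((p-s['eef_pos'])@R*1e3).round(1),'turn',round(-(w-a),3),'F',s['wrist_force'].round(1))
def where():
    v=np.load('v.npy'); p=r.state()['eef_pos']; c,s=np.cos(v[2]),np.sin(v[2]); d=p[:2]-v[:2]
    print('sorter TCP',np.r_[c*d[0]+s*d[1],-s*d[0]+c*d[1],p[2]].round(4))
E
python3 -c "
from h import *
go(-.056,.060,.215)"
```

```text
t 0.1 shift [ 4.807e+02 -6.100e+02 -3.000e-01] turn -1.522 F [-0.5  0.3 -0.2]
```

Request:
carry_out(increments=[[[0,36,-46,0,-0.15],[0,72,-92,0,-0.3],[0,108,-138,0,-0.45],[0,144,-184,0,-0.6],[0,180,-230,0,-0.75],[0,216,-276,0,-0.9],[0,252,-322,0,-1.05],[0,288,-368,0,-1.2],[0,324,-414,0,-1.35],[0,360,-460,0,-1.52]]])

```text
time: 1.35
eef_pos: [0.3943, -0.0377, 0.2147]
ee_rot: [[-0.28, 0.96, 0.001], [0.96, 0.28, -0.0], [-0.0, 0.001, -1.0]]
wrist_force: [-0.2, -0.5, -0.5]
gripper_width: 0.0004
finger_force: 0.0
```

```bash
python3 -c "
from h import *
where();go(-.056,.060,.215)"
```

```text
sorter TCP [-0.1685 -0.0944  0.2147]
t 1.35 shift [154.  113.   -0.3] turn 0.003 F [-0.2 -0.5 -0.5]
```

Request:
carry_out(increments=[[[0,40,29,0,0],[0,80,58,0,0],[0,120,87,0,0],[0,154,113,0,0],[0,154,113,0,0]]])

```text
time: 1.98
eef_pos: [0.4608, 0.1418, 0.2143]
ee_rot: [[-0.278, 0.96, -0.0], [0.96, 0.278, 0.0], [0.0, -0.0, -1.0]]
wrist_force: [-0.4, 0.2, -0.2]
gripper_width: 0.0004
finger_force: 0.0
```

```bash
python3 - <<'E'
from h import *
import cv2
where(); i=cams.camera_info('wrist'); im=cams.snapshot('wrist'); 
v=np.load('v.npy')
for P in ([-.053,.052,.128],[-.053,-.052,.105],[.0195,.0037,.18],[-.056,.06,.13]):
    q=proj(i,S2W(v,[P]))[0]; print(P,q.round(1)); cv2.drawMarker(im,tuple(int(a) for a in q),(255,0,255),0,12,1)
cv2.imwrite('pics/w1.png',cv2.convertScaleAbs(im,alpha=1.3))
E
```

```text
sorter TCP [-0.0548  0.0595  0.2143]
[-0.053, 0.052, 0.128] [325.2 250.4]
[-0.053, -0.052, 0.105] [324.9 367.3]
[0.0195, 0.0037, 0.18] [450.9 356.9]
[-0.056, 0.06, 0.13] [320.7 239.8]
```

View pics/w1.png

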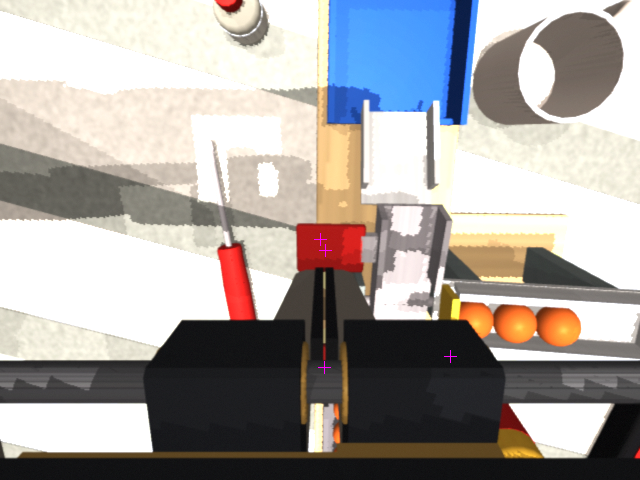

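Request:
carry_out(increments=[[[0,1,2,30,0],[0,2,4,60,0],[0,2,4,75,0],[0,2,4,82,0],[0,2,4,88,0],[0,2,4,94,0],[0,2,4,100,0],[0,2,4,105,0],[0,2,4,108,0],[0,2,4,108,0]]])

```text
time: 3.28
eef_pos: [0.4633, 0.1425, 0.1063]
ee_rot: [[-0.276, 0.961, -0.001], [0.961, 0.276, -0.0], [-0.0, -0.001, -1.0]]
wrist_force: [0.6, 1.3, -0.1]
gripper_width: 0.0007
finger_force: 0.0
```

```bash
python3 - <<'E'
from h import *
v=np.load('v.npy'); c,s=np.cos(v[2]),np.sin(v[2])
v[0]+=.004*c-.002*s; v[1]+=.004*s+.002*c; np.save('v.npy',v)
where(); print(r.state()['eef_pos'],r.state()['wrist_force'])
E
```

```text
sorter TCP [-0.0561  0.0576  0.1063]
[0.46334952 0.14254694 0.10633652] [ 0.62586107  1.30704728 -0.1379269 ]
```

Request:
carry_out(increments=[[[0,1,0,2,0],[0,2,0,4,0],[0,2,0,5,0],[0,2,0,6,0],[0,2,0,6,0]]])

```text
time: 3.9
eef_pos: [0.4631, 0.1445, 0.1012]
ee_rot: [[-0.275, 0.961, 0.0], [0.961, 0.275, -0.0], [-0.0, 0.0, -1.0]]
wrist_force: [-1.3, -1.5, 10.5]
gripper_width: 0.0005
finger_force: 4.9
```

```bash
python3 - <<'E'
from h import *
import cv2
where(); im=cams.snapshot('scene'); print(r.state()['wrist_force'])
cv2.imwrite('pics/s1.png',cv2.resize(cv2.convertScaleAbs(im[120:320,270:510],alpha=1.5),None,fx=3,fy=3,interpolation=2))
E
```

```text
sorter TCP [-0.0558  0.0596  0.1012]
[-2.38252288 -2.34277206 10.8645197 ]
```

View pics/s1.png

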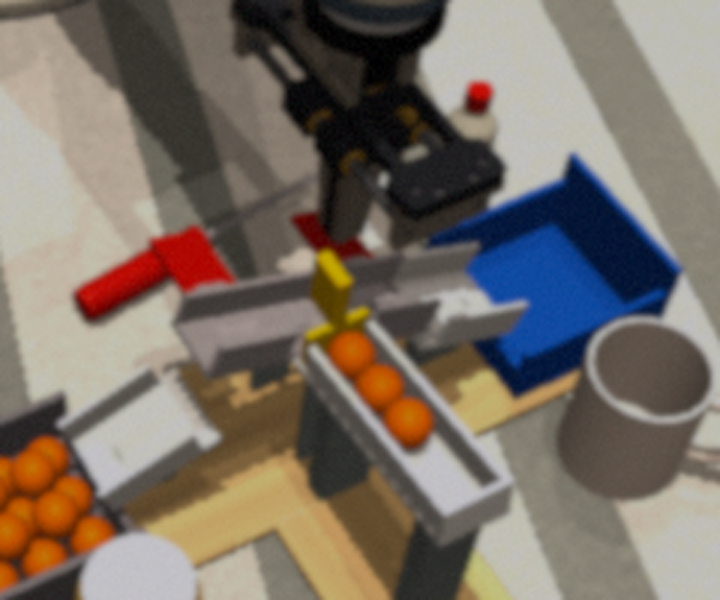

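Request:
carry_out(increments=[[[0,2,0,-10,0],[0,2,0,-50,0],[0,2,0,-100,0],[0,2,0,-109,0]]])

```text
time: 4.45
eef_pos: [0.4642, 0.1472, 0.213]
ee_rot: [[-0.275, 0.961, 0.005], [0.961, 0.275, 0.002], [0.0, 0.006, -1.0]]
wrist_force: [0.2, -0.5, -0.5]
gripper_width: 0.0005
finger_force: 0.0
```

```bash
python3 - <<'E'
from h import *
where(); go(.012,-.05,.215)
i=cams.camera_info('scene'); d=i['orientation']@np.linalg.inv(i['K'])@[381,207.3,1]; p=i['origin']+d*(.18-i['origin'][2])/d[2]
v=np.load('v.npy'); c,s=np.cos(v[2]),np.sin(v[2]); q=p[:2]-v[:2]; print('tab',c*q[0]+s*q[1],-s*q[0]+c*q[1])
E
```

```text
sorter TCP [-0.054   0.0618  0.213 ]
t 4.45 shift [-111.7   66.3   -1.7] turn -0.002 F [ 0.2 -0.5 -0.5]
tab 0.014245581635472723 0.0029529927253024602
```

Request:
carry_out(increments=[[[0,-37,22,-2,0],[0,-74,44,-2,0],[0,-112,66,-2,0],[0,-112,66,-2,0]]])

```text
time: 4.95
eef_pos: [0.5578, 0.0554, 0.2106]
ee_rot: [[-0.273, 0.962, -0.001], [0.962, 0.273, -0.0], [-0.0, -0.001, -1.0]]
wrist_force: [-0.7, 0.4, 0.1]
gripper_width: 0.0003
finger_force: 0.0
```

```bash
python3 - <<'E'
from h import *
import cv2
where(); i=cams.camera_info('wrist'); im=cams.snapshot('wrist'); 
v=np.load('v.npy')
for P in ([-.053,.052,.100],[.0195,0,.18]):
    q=proj(i,S2W(v,[P]))[0]; print(P,q.round(1)); cv2.drawMarker(im,tuple(int(a) for a in q),(255,0,255),0,12,1)
cv2.imwrite('pics/w2.png',cv2.convertScaleAbs(im,alpha=1.2))
E
```

```text
sorter TCP [ 0.0104 -0.0523  0.2106]
[-0.053, 0.052, 0.1] [226.2  78.5]
[0.0195, 0, 0.18] [339.7 168.4]
```

View pics/w2.png

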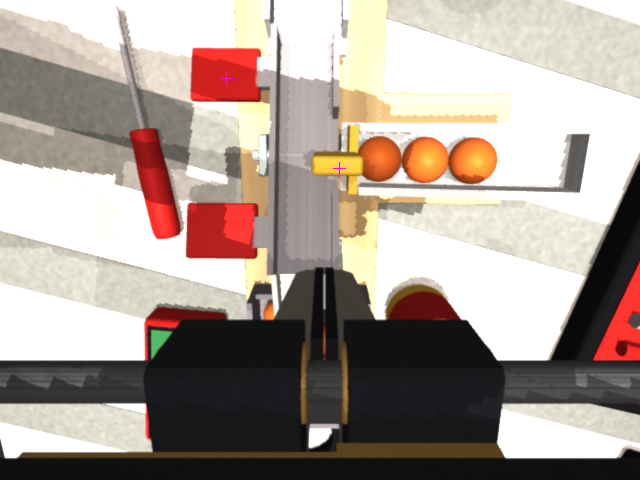

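Request:
carry_out(increments=[[[0,10,1,0,0],[0,20,2,10,0],[0,20,2,40,0],[0,20,2,52,0],[0,20,2,54,0],[0,26,2,54,0],[0,32,2,54,0],[0,38,2,54,0],[0,44,2,54,0],[0,48,2,54,0]]])

```text
time: 6.25
eef_pos: [0.5457, 0.1041, 0.1579]
ee_rot: [[-0.276, 0.961, 0.001], [0.961, 0.276, 0.0], [-0.0, 0.001, -1.0]]
wrist_force: [0.8, -0.6, 1.4]
gripper_width: 0.0006
finger_force: 0.9
```

```bash
python3 - <<'E'
from h import *
import cv2
where(); im=cams.snapshot('scene'); print(r.state()['wrist_force'])
cv2.imwrite('pics/s2.png',cv2.resize(cv2.convertScaleAbs(im[120:320,270:510],alpha=1.5),None,fx=3,fy=3,interpolation=2))
E
```

```text
sorter TCP [ 0.0123 -0.0022  0.1579]
[0.77819458 0.10882834 0.23555136]
```

View pics/s2.png

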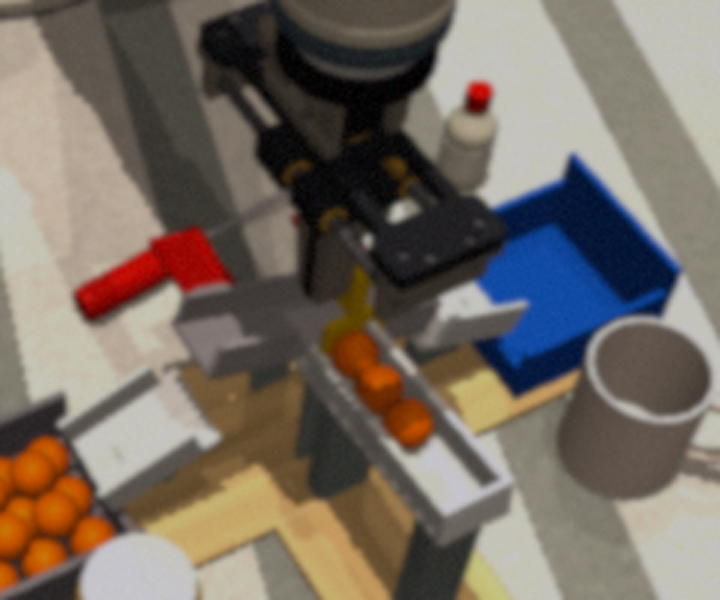

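The fingers sit behind the tab, which has moved about 10 mm (crop ~(357,295)); the gate is still over and the balls are still held. I'll push on to the end.

Request:
carry_out(increments=[[[0,6,0,0,0],[0,12,0,0,0],[0,18,0,0,0],[0,24,0,0,0],[0,29,0,0,0],[0,32,0,0,0],[0,34,0,0,0],[0,34,0,0,0]]])

```text
time: 7.3
eef_pos: [0.5363, 0.1355, 0.1576]
ee_rot: [[-0.276, 0.961, 0.0], [0.961, 0.276, -0.002], [-0.002, -0.0, -1.0]]
wrist_force: [3.4, -6.0, -0.1]
gripper_width: 0.0008
finger_force: 3.3
```

```bash
python3 - <<'E'
from h import *
where(); print(r.state()['wrist_force'])
E
```

```text
sorter TCP [0.012  0.0306 0.1576]
[ 3.35278013 -6.0343569  -0.09286948]
```

Request:
carry_out(increments=[[[0,-6,0,0,0],[0,-14,0,0,0],[0,-16,0,-20,0],[0,-16,0,-70,0],[0,-16,0,-120,0],[0,-16,0,-120,0],[0,-16,0,-120,0],[0,-16,0,-120,0],[0,-16,0,-120,0],[0,-16,0,-120,0]]])

```text
time: 8.55
eef_pos: [0.5402, 0.121, 0.2769]
ee_rot: [[-0.275, 0.961, -0.001], [0.961, 0.275, -0.0], [0.0, -0.001, -1.0]]
wrist_force: [0.1, 0.0, -0.9]
gripper_width: 0.0003
finger_force: 0.0
```

Request:
carry_out(increments=[[[0,0,0,0,0],[0,0,0,0,0],[0,0,0,0,0],[0,0,0,0,0],[0,0,0,0,0],[0,0,0,0,0],[0,0,0,0,0],[0,0,0,0,0]]])

```text
time: 9.55
eef_pos: [0.5405, 0.121, 0.2776]
ee_rot: [[-0.275, 0.961, 0.0], [0.961, 0.275, -0.0], [-0.0, 0.0, -1.0]]
wrist_force: [-0.2, -0.4, -0.6]
gripper_width: 0.0005
finger_force: 0.0
```

```bash
python3 - <<'E'
from h import *
import cv2
where(); im=cams.snapshot('scene')
cv2.imwrite('pics/s3.png',cv2.resize(cv2.convertScaleAbs(im[120:360,180:520],alpha=1.5),None,fx=2.3,fy=2.3,interpolation=2))
E
```

```text
sorter TCP [0.012  0.0155 0.2776]
```

View pics/s3.png

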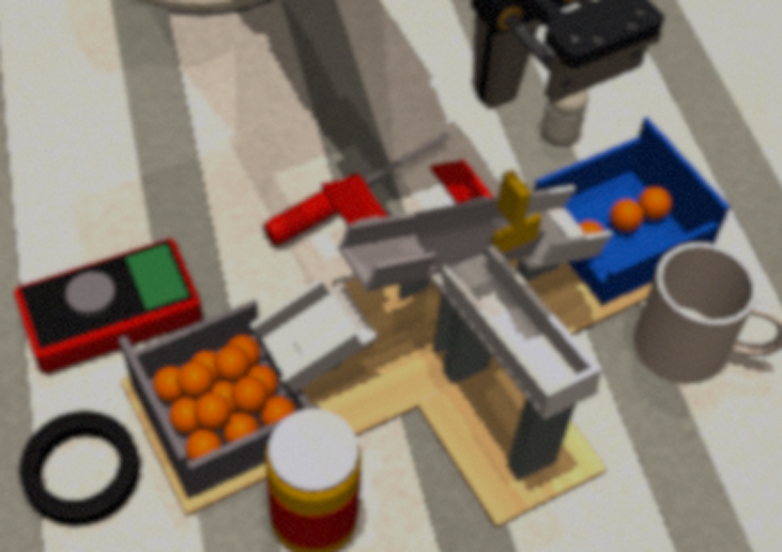

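Two balls are in the blue tray (655,202), (627,213). The third (590,230) is partly hidden by the chute wall, so I'll let it settle and check from above.

Request:
carry_out(increments=[[[0,-30,0,0,0],[0,-60,0,0,0],[0,-60,0,0,0],[0,-60,0,0,0],[0,-60,0,0,0],[0,-60,0,0,0],[0,-60,0,0,0],[0,-60,0,0,0]]])

```text
time: 10.6
eef_pos: [0.5569, 0.0635, 0.2776]
ee_rot: [[-0.276, 0.961, -0.0], [0.961, 0.276, 0.0], [0.0, -0.0, -1.0]]
wrist_force: [0.3, 0.2, 0.5]
gripper_width: 0.0002
finger_force: 0.0
```

```bash
python3 - <<'E'
from h import *
import cv2
im=cams.snapshot('top')
cv2.imwrite('pics/t3.png',cv2.resize(cv2.convertScaleAbs(im[150:350,140:340],alpha=1.5),None,fx=3,fy=3,interpolation=2))
E
```

```text
(no output)
```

View pics/t3.png

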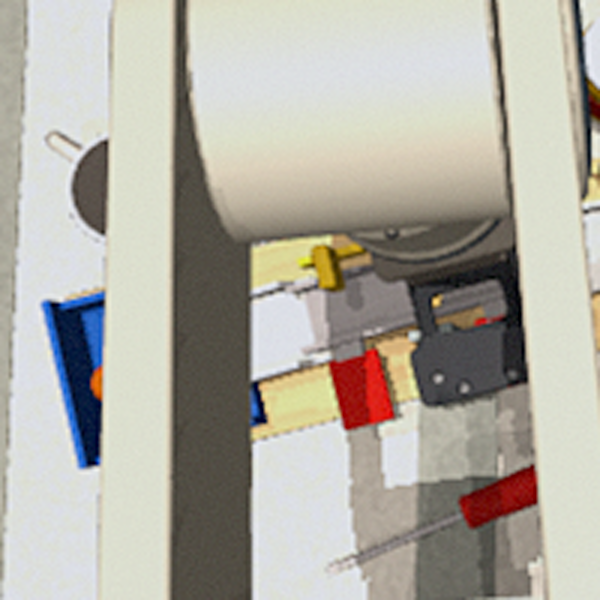

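```bash
python3 - <<'E'
from h import *
import cv2
im=cams.snapshot('scene'); h=cv2.cvtColor(im,cv2.COLOR_BGR2HSV); H,S,V=cv2.split(h)
m=((H>6)&(H<19)&(S>190)&(V>70)).astype(np.uint8); m[:,:400]=0
c,l,st,ce=cv2.connectedComponentsWithStats(m); i=cams.camera_info('scene'); v=np.load('v.npy')
for k in range(1,c):
    if st[k,4]<8: continue
    d=i['orientation']@np.linalg.inv(i['K'])@[*ce[k],1]
    for z in (.026,.036,.08):
        p=i['origin']+d*(z-i['origin'][2])/d[2]; q=p[:2]-v[:2]; C,s=np.cos(v[2]),np.sin(v[2])
        print(st[k],z,(C*q[0]+s*q[1]).round(3),(-s*q[0]+C*q[1]).round(3))
w=cams.snapshot('wrist')
a=np.hstack([cv2.resize(im[160:260,390:500],(440,400),interpolation=2),cv2.resize(w,None,fx=.55,fy=.55)[:400] if 0 else cv2.copyMakeBorder(cv2.resize(w,(352,264)),0,136,0,0,0)])
cv2.imwrite('pics/f.png',cv2.convertScaleAbs(a,alpha=1.4))
E
```

```text
[447 202  24  17 234] 0.026 -0.004 0.215
[447 202  24  17 234] 0.036 0.001 0.208
[447 202  24  17 234] 0.08 0.025 0.178
[434 217   6   4  17] 0.026 -0.009 0.163
[434 217   6   4  17] 0.036 -0.003 0.157
[434 217   6   4  17] 0.08 0.021 0.13
```

View pics/f.png

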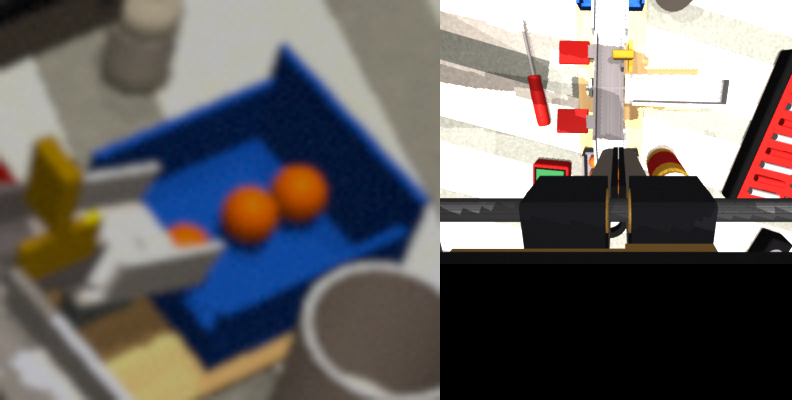

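All three balls are on the blue tray floor: the third lies beside the chute's end at about y = 0.16 m, and the wrist view shows the lane, trough and chute empty. The gate is over and the slide is open, so I'm handing in.

```bash
python3 -c "
from rig import order
print(order.hand_in())"
```

```text
the job is handed in; nothing more can be done
None
```

The job is done and handed in: I pressed the gate fully over to the blue side, then pushed the slide open to its stop, and all three balls ran into the blue tray; the fingers only pressed the pad and pushed the tab.

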